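# Roll-test pastry-roller barrels and reject the lopsided one

## Robot

A 6-joint arm with a two-finger parallel gripper is mounted at the origin on a cart in front of the work surface, level with it; the furniture and walls round the work are solid. World frame = base frame: x ahead of the robot, y to its left, z up, the work surface at z = 0. Lengths are in m, angles in rad, forces in N, time in s.
With the tool pointing down it reaches from about 0.325 to 0.9 m from the base axis. Payload 3.5 kg.
Tool frame: the origin (TCP) lies at the very end of the fingers, on their centre line; the grasp point (between the pads) lies 19 mm behind it (arm.grip_point_offset is the distance from the TCP to the grasp point, in m); z points along the fingers, y is the line along which they close (so a half turn about z gives the same grasp; the last joint's range is limited). The gripper opens to 85 mm and grips with 20 to 120 N. Pads are 22 mm wide; open, the fingers measure 114 mm over their backs; the gripper's body (76 mm by 85 mm) begins 54 mm behind the grasp point. The pads swing forward as they close: fully open they stand 13 mm farther back than shut.
Start: joints at [1.034, 0.276, -0.026, 1.268, 0, 1.467], TCP at [0.263, 0.567, 0.231] pointing down, gripper open.
Joint ranges: [-3.12, 3.12], [-0.85, 1.88], [-1.08, 1.24], [-1.95, 2.15], [-1.57, 1.53], [-3.14, 3.14]. Speed limits (rad/s): [2.57, 2.57, 3.14, 3.14, 3.14, 3.14].

## Interface

Orientations are given as a 3x3 rotation matrix whose columns are the frame's x, y, z axes.
In Python, from cell import arm gives the robot as it stands. The module is installed in compiled form; this text tells all that it offers.
- The arm moves only by the tool drive_tool, never from a script. Its arguments are lists of equal length, an entry for each row: "grip": the closure, from 0 (fully open) to 1 (shut); "delta_pos": the shift along the tool's x, y, z in m, a list of three; "rotation": the turn, a rotation vector about the tool's x, y, z in degrees, a list of three. A call has 1 to 20 rows; each row is the pose to reach, as a shift and turn from the pose commanded when the call began, along the tool's axes at that moment; what a row does not reach only later rows make up. A row lasts 1/12 s, in which the tool goes at most 41.7 mm and 7.16 degrees, less where a joint would pass 70% of its speed; a pose out of reach is approached as far as the arm can. A call with a gripper value outside its range is refused whole. The fingers move at their own pace and stop on an object; "force" is the grip in N (left out, the last holds). Time passes only in rows, so rows that repeat a pose let the fingers close. It gives the time, the measured TCP pose, the force, the opening and the grip force at its end, in the units of the state.
- arm.get_obs(): the state, without advancing time (a new reading comes with each control period).
- arm.get_image(name): name is "side" or "top" or "wrist"; returns the picture (480x640x3 uint8, blue, green, red); there is no depth.
- arm.camera_params(name): a dict with "fx", "fy", "cx", "cy" (pixels), "view" (4x4, takes a point from world to camera coordinates). Camera axes: x right, y up, looking along -z (the intrinsics and any distortion apply to the point x, -y, -z); pixel columns grow to the right and rows downward; lengths in m; the calibration is good to about 2 mm. The wrist camera is an equidistant fisheye: a pixel r from the principal point sees the ray r / f radians off the axis. A picture is of the moment at which its call begins: read the wrist's pose just before it. camera_params takes no time and is no camera call; for the wrist camera it gives the pose at the moment of the call.
- arm.job_done(): hands the job in; it is judged then, once.
The state is a dict: "clock": time; "joints": joint angles; "qd": joint speeds; "joint_efforts": joint torques, N m; "ee_pos": TCP position; "tool_rot": TCP orientation; "ft_force": force on the tool from outside, world axes, zero at the start; "moment": the same for the moment, N m; "finger_gap": finger opening in m; "gripper_force": force on a finger pad.
Only numpy, scipy, OpenCV 4.12 (cv2) and the standard library are available. Lean on these libraries where they do the work, as an engineer would, in place of code of your own. Each camera call takes 0.05 s, during which the arm holds its last target. There are 200 camera calls.

## Task

Roll-test the three wooden barrels: push them gently (never pressing with more than 25 N) so that they roll across the white board up to the dark rail on the far side, and let go. The two sound ones stay there: leave them, never lifted, lying snug against the rail and square to it. The lopsided one will not stay but rocks back by itself; only when the two sound ones lie at the rail, pick it up and set it down gently, lying in the blue tray. Leave the other kitchen things where they are.

Things in the scene. Friction and masses are not known exactly. Their poses are not given: they have to be found in the camera images.
- roller_a_mid (a point): Centre of one of three identical-looking light-wood barrels, 48 mm in diameter, 60 mm long, 0.2 to 0.45 kg, friction about 0.5; y is its long axis, x and z turn as it rolls. Any one of the three has its weight 6 mm off centre, heavy side down at the start; no eye can tell.
- roller_b_mid (a point): Centre of one of three identical-looking light-wood barrels, 48 mm in diameter, 60 mm long, 0.2 to 0.45 kg, friction about 0.5; y is its long axis, x and z turn as it rolls. Pushed towards the rail, the lopsided one resists a fingertip with up to 3 N and, let go, rolls back to about its start, rocking for some seconds; a sound one rolls freely and stays.
- roller_c_mid (a point): Centre of one of three identical-looking light-wood barrels, 48 mm in diameter, 60 mm long, 0.2 to 0.45 kg, friction about 0.5; y is its long axis, x and z turn as it rolls. Each barrel's centre starts 36 to 60 mm short of where it would touch the rail, that is less than half a turn.
- test_board: Fixed flat board with a grippy white top, 160 mm (its x, away from the robot) by 280 mm (its y), 15 mm thick, origin at the centre of its underside. Barrels lie on it at about y = -90, 0 and +90 mm, axes along its y. A dark lip along the near edge, 23 mm high above the origin, has its inner face at x = -72 mm.
- rail_line (a point): Where the centre of a barrel lies when it touches the rail (board x = +46 mm, y = 0, 39 mm up); axes as the board. The dark wooden rail along the board's far edge is rigid, 10 mm thick, its top 40 mm above the board's underside, its inner face 24 mm beyond this point.
- tray: Fixed shallow blue open tray on the draining board to the right, 150 mm (its x) by 170 mm (its y) outside, walls 5 mm thick and 24 mm high, floor 5 mm thick; origin at the centre of its underside. Wall cabinets hang 0.52 m above the rear half of the worktop behind the test board: on the way here draw the arm back towards the robot first.
- peeler: Green-handled vegetable peeler lying behind the test board, 170 x 25 x 18 mm, origin at the middle of its underside. A bystander.
- kitchen_timer: Red and white kitchen timer, 62 mm wide, 50 mm high, origin at its foot. A bystander.
- jar_a: Glass jar with a white lid, 69 mm wide, 99 mm high, origin at its foot. A bystander.
- tape_roll: Roll of beige tape lying flat, 102 mm wide, 25 mm high, origin at its underside. A bystander.
Things that resemble listed ones, but are neither listed nor needed, are in the scene too. What is shaped like the part that bears roller_b_mid but green is not meant.

How it is judged:
By the outcome, as a careful person would: the job done as asked, in the order asked, and still so for the second after the job is handed in, with the robot touching nothing.
It also fails if it takes over 72 s, if anything falls off the work surface, if the arm or the gripper's body presses on something with over 40 N, if the wrist force passes 120 N, or if a joint passes its speed limit or range.

## Working session

There is one attempt and no reset: what is moved stays moved. The work goes in short steps, Python scripts to look and compute and a tool call to move; the robot and the scene stay as the last step left them, time stands still between calls to the robot, and variables do not carry over. Pictures are saved under pics/ and viewed, at most 10 in all, crops included, and the job is handed in when it is done.

Besides the shell and the picture viewer there is one more tool, called in YAML: its name, and indented under it one key for each argument. drive_tool: Moves the arm, as the interface text tells. Its arguments: {"type":"object","properties":{"grip":{"type":"array","items":{"type":"number"}},"delta_pos":{"type":"array","items":{"type":"array","items":{"type":"number"}}},"rotation":{"type":"array","items":{"type":"array","items":{"type":"number"}}},"force":{"type":"number"}},"required":["grip","delta_pos","rotation"]}

```bash
mkdir -p pics && cat > h.py <<'E'
import numpy as np, cv2
from cell import arm
def ray(p,uv):
    V=np.array(p["view"]);R=V[:3,:3];t=V[:3,3]
    d=np.array([(uv[0]-p["cx"])/p["fx"],-(uv[1]-p["cy"])/p["fy"],-1.])
    return -R.T@t, R.T@d
def onz(p,uv,z):
    o,d=ray(p,uv);return o+d*(z-o[2])/d[2]
def proj(p,X):
    V=np.array(p["view"]);c=V[:3,:3]@X+V[:3,3]
    return p["cx"]+p["fx"]*c[0]/-c[2], p["cy"]+p["fy"]*-c[1]/-c[2]
E
python3 - <<'E'
from h import *
for n in("top","side"):
    cv2.imwrite(f"pics/{n}0.png",arm.get_image(n)); p=arm.camera_params(n); print(n,{k:(np.round(v,3).tolist()) for k,v in p.items()})
o=arm.get_obs();print(o["clock"],o["tool_rot"],o["ft_force"])
E
```

```text
top {'fx': 534.605, 'fy': 534.605, 'cx': 318.81, 'cy': 239.603, 'view': [[0.235, -0.972, 0.002, -0.128], [0.949, 0.23, 0.215, -0.551], [-0.21, -0.048, 0.977, -1.297], [0.0, 0.0, 0.0, 1.0]]}
side {'fx': 514.204, 'fy': 514.204, 'cx': 315.76, 'cy': 234.315, 'view': [[0.975, -0.221, -0.0, -0.534], [0.121, 0.533, 0.837, -0.117], [-0.185, -0.817, 0.546, -1.385], [0.0, 0.0, 0.0, 1.0]]}
0.1 [[-9.07396158e-01  4.20275028e-01 -1.05474801e-03]
 [ 4.20276292e-01  9.07394513e-01 -1.74228154e-03]
 [ 2.24835136e-04 -2.02422516e-03 -9.99997926e-01]] [ 0.67924994 -0.64871206 -0.18577626]
```

View pics/top0.png

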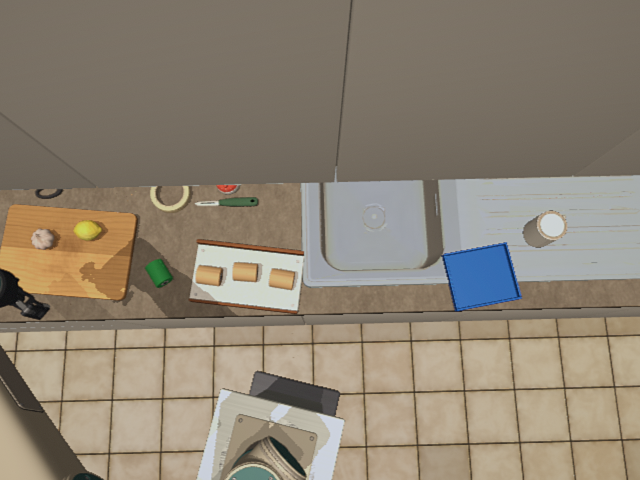

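View pics/side0.png

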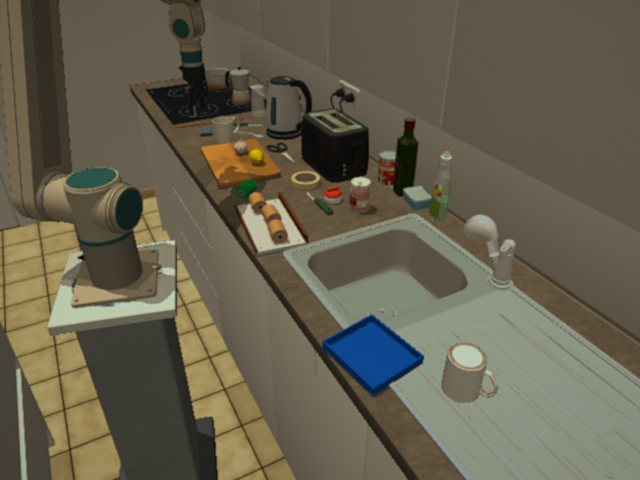

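Top view: three wood barrels at about (209,275), (245,272) and (282,279) on the white board, the rail along its far edge, and the blue tray at (482,276). The green look-alike at (158,272) isn't meant. Next I measure these and make one enlarged crop.

```bash
cat >> h.py <<'E'
def seg():
    im=arm.get_image("top");p=arm.camera_params("top");h=cv2.cvtColor(im,cv2.COLOR_BGR2HSV)
    return im,p,h
def barrels(h,p,roi=(180,312,235,315)):
    x0,x1,y0,y1=roi
    m=cv2.inRange(h,(8,90,120),(22,255,255)); k=np.zeros_like(m);k[y0:y1,x0:x1]=m[y0:y1,x0:x1]
    out=[]
    for c in cv2.findContours(k,cv2.RETR_EXTERNAL,cv2.CHAIN_APPROX_NONE)[0]:
        if cv2.contourArea(c)>120:
            M=cv2.moments(c);uv=(M["m10"]/M["m00"],M["m01"]/M["m00"])
            r=cv2.minAreaRect(c);out.append((uv,onz(p,uv,.048),r))
    return sorted(out,key=lambda o:o[0][0])
E
python3 - <<'E'
from h import *
im,p,h=seg()
for uv,X,r in barrels(h,p): print(np.round(uv,1),np.round(X,4),np.round(r[1],1),round(r[2],1))
m=cv2.inRange(h,(0,0,150),(180,50,255));k=np.zeros_like(m);k[235:315,185:310]=m[235:315,185:310]
k=cv2.morphologyEx(k,cv2.MORPH_CLOSE,np.ones((3,3)))
c=cv2.findContours(k,cv2.RETR_EXTERNAL,cv2.CHAIN_APPROX_NONE)[0];pts=np.vstack(c)
c=max(c,key=cv2.contourArea);r=cv2.minAreaRect(c)
for b in cv2.boxPoints(r): print("board white",np.round(b,1),np.round(onz(p,b,.015),4))
m=cv2.inRange(h,(105,120,60),(125,255,255))
c=max(cv2.findContours(m,cv2.RETR_EXTERNAL,cv2.CHAIN_APPROX_NONE)[0],key=cv2.contourArea)
q=cv2.approxPolyDP(c,8,True)[:,0]
for b in q: print("tray",b,np.round(onz(p,b,.024),4))
crop=im[225:325,170:320];cv2.imwrite("pics/crop0.png",cv2.resize(crop,None,fx=5.3,fy=5.3,interpolation=cv2.INTER_CUBIC))
E
```

```text
[208. 275.] [0.4133 0.2559 0.048 ] [23.6 18. ] 7.1
[244.6 271.6] [0.4434 0.1684 0.048 ] [23.7 17.9] 4.4
[251.8 246.5] [0.5103 0.1677 0.048 ] [107.8   3.1] 6.3
[281.5 278.7] [0.4478 0.0733 0.048 ] [23.7 17.9] 9.5
board white [189.4 297.8] [0.3487 0.2934 0.015 ]
board white [198.1 222.3] [0.5455 0.3282 0.015 ]
board white [314.6 235.6] [0.5829 0.0203 0.015 ]
board white [306.  311.1] [ 0.3859 -0.005   0.015 ]
tray [505 242] [ 0.6812 -0.4666  0.024 ]
tray [442 256] [ 0.606  -0.3138  0.024 ]
tray [455 310] [ 0.4768 -0.3718  0.024 ]
tray [521 297] [ 0.5488 -0.5295  0.024 ]
```

View pics/crop0.png

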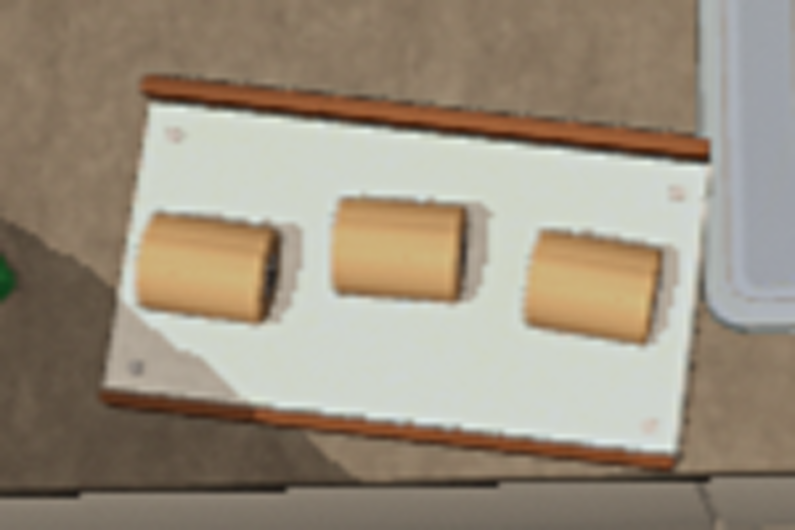

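The crop confirms three wood barrels on the white board between the near lip and the far rail. The green thing is off the left edge. Next I get the board pose from edge fits.

```bash
cat > board.py <<'E'
from h import *
im,p,h=seg()
V=np.array(p["view"]);print("cam",-V[:3,:3].T@V[:3,3])
br=cv2.inRange(h,(0,80,30),(14,255,165))
S=h[:,:,1].astype(int);v=h[:,:,2].astype(int)
top=[];inn=[];lip=[]
for u in range(204,300,2):
    ry=240+(u-198)*0.119
    col=br[:,u]; 
    a=[y for y in range(int(ry)-5,int(ry)+12) if col[y]]
    if a: top.append((u,a[0]-.5)); inn.append((u,a[-1]+.5))
    ly=299+(u-189)*0.119
    a=[y for y in range(int(ly)-6,int(ly)+6) if col[y]]
    if a: lip.append((u,a[0]-.5))
def fit(pts,z):
    W=np.array([onz(p,q,z)[:2] for q in pts])
    for _ in range(2):
        vx,vy,x0,y0=cv2.fitLine(W.astype(np.float32),cv2.DIST_HUBER,0,.01,.01).ravel()
    n=np.array([-vy,vx]); n=n if n[0]>0 else -n
    r=(W-[x0,y0])@n
    return n,n@[x0,y0],np.degrees(np.arctan2(n[1],n[0])),r.std(),len(W)
for nm,pts,z in(("rail outer(+80)",top,.04),("rail inner foot(+70)",inn,.015),("lip inner top(-72)",lip,.023)):print(nm,fit(pts,z))
# side edges of white
for s in("L","R"):
    E=[]
    for y in range(262,288,2):
        w=[u for u in range(180,312) if S[y,u]<35 and v[y,u]>150]
    
        E.append((w[0]-.5,y) if s=="L" else (w[-1]+.5,y))
    W=np.array([onz(p,q,.015)[:2] for q in E]);print(s,np.round(W[::4],4).tolist())
E
python3 board.py
```

```text
cam [ 0.28111198 -0.06064256  1.38542437]
rail outer(+80) (array([0.9924482 , 0.12266416], dtype=float32), np.float32(0.5337804), np.float32(7.0458837), np.float64(0.0007562250724662171), 48)
rail inner foot(+70) (array([0.9927009, 0.1206026], dtype=float32), np.float32(0.5262642), np.float32(6.9268813), np.float64(0.0007637883563156137), 48)
lip inner top(-72) (array([0.99279714, 0.11980744], dtype=float32), np.float32(0.3798404), np.float32(6.8809896), np.float64(0.0007412336963388475), 47)
L [[0.4418, 0.3047], [0.4203, 0.3038], [0.3997, 0.3004], [0.3822, 0.2844]]
R [[0.5127, 0.0116], [0.4922, 0.0066], [0.4719, 0.0016], [0.4451, 0.0242]]
```

```bash
cat >> h.py <<'E'
B=np.array([[.9927,-.121],[.121,.9927]])  # board axes; centre at n=.454,t=.111
def goto(n,t,z,yaw=96.95):
    xy=B@[n,t];delta([*xy,z],yaw)
def delta(X,yaw=None):
    from scipy.spatial.transform import Rotation as Ro
    o=arm.get_obs();R=np.array(o["tool_rot"]);p=np.array(o["ee_pos"])
    print("t",round(o["clock"],2),"pos",np.round(p,4),"nt",np.round(B.T@p[:2],4),"F",np.round(o["ft_force"],2),"gap",round(o["finger_gap"],4))
    print("X",np.round(X,4),"delta",np.round(R.T@(np.array(X)-p),4))
    if yaw is not None:
        a=np.radians(yaw);y=np.array([np.cos(a),np.sin(a),0]);z=np.array([0,0,-1.]);T=np.column_stack([np.cross(y,z),y,z])
        print("rot",np.round(Ro.from_matrix(R.T@T).as_rotvec(degrees=True),2))
E
python3 -c "
from h import *
goto(.394,.204,.15);goto(.394,.204,.027)"
```

```text
t 0.2 pos [0.2624 0.5667 0.2305] nt [0.3291 0.5308] F [-0.66  0.17  0.25] gap 0.0855
X [0.3664 0.2502 0.15  ] delta [-0.2274 -0.2433  0.0809]
rot [-8.00e-02 -3.00e-02 -3.18e+01]
t 0.2 pos [0.2624 0.5667 0.2305] nt [0.3291 0.5308] F [-0.66  0.17  0.25] gap 0.0855
X [0.3664 0.2502 0.027 ] delta [-0.2274 -0.2432  0.2039]
rot [-8.00e-02 -3.00e-02 -3.18e+01]
```

drive_tool:
  grip: [0.7,0.7,0.7,0.7,0.7,0.7,0.7,0.7,0.7,0.7,0.7,0.7]
  delta_pos:
    - [-0.015,-0.016,0.005]
    - [-0.038,-0.04,0.013]
    - [-0.063,-0.067,0.022]
    - [-0.09,-0.096,0.032]
    - [-0.117,-0.125,0.042]
    - [-0.144,-0.154,0.051]
    - [-0.171,-0.183,0.06]
    - [-0.195,-0.209,0.069]
    - [-0.213,-0.228,0.076]
    - [-0.223,-0.239,0.08]
    - [-0.227,-0.243,0.081]
    - [-0.227,-0.243,0.081]
  rotation:
    - [0,0,-2]
    - [0,0,-5]
    - [0,0,-9]
    - [0,0,-13]
    - [0,0,-17]
    - [0,0,-21]
    - [0,0,-25]
    - [0,0,-28]
    - [0,0,-30.5]
    - [0,0,-31.8]
    - [0,0,-31.8]
    - [0,0,-31.8]
  force: 20

```text
clock: 1.2
ee_pos: [0.3665, 0.2502, 0.15]
tool_rot: [[-0.993, -0.118, -0.001], [-0.118, 0.993, -0.0], [0.001, -0.0, -1.0]]
ft_force: [-0.0, 0.9, 0.3]
finger_gap: 0.0254
gripper_force: 0.0
```

```bash
python3 -c "
from h import *
goto(.394,.204,.027)"
```

```text
t 1.2 pos [0.3665 0.2502 0.15  ] nt [0.3941 0.204 ] F [-0.05  0.92  0.3 ] gap 0.0254
X [0.3664 0.2502 0.027 ] delta [-1.00e-04  0.00e+00  1.23e-01]
rot [-0.01 -0.05 -0.17]
```

drive_tool:
  grip: [0.7,0.7,0.7,0.7,0.7,0.7,0.7,0.7,0.7,0.7,0.7]
  delta_pos:
    - [0,0,0.02]
    - [0,0,0.05]
    - [0,0,0.085]
    - [0,0,0.11]
    - [0,0,0.12]
    - [0,0,0.123]
    - [-0.003,0,0.123]
    - [-0.007,0,0.123]
    - [-0.012,0,0.123]
    - [-0.016,0,0.123]
    - [-0.02,0,0.123]
  rotation:
    - [0,0,0]
    - [0,0,0]
    - [0,0,0]
    - [0,0,0]
    - [0,0,0]
    - [0,0,0]
    - [0,0,0]
    - [0,0,0]
    - [0,0,0]
    - [0,0,0]
    - [0,0,0]

```text
clock: 2.12
ee_pos: [0.388, 0.2542, 0.0285]
tool_rot: [[-0.993, -0.121, 0.002], [-0.121, 0.993, 0.001], [-0.002, 0.001, -1.0]]
ft_force: [-1.0, 0.1, 0.3]
finger_gap: 0.0256
gripper_force: 0.6
```

```bash
python3 - <<'E'
from h import *
goto(.46,.204,.027)
im,p,h=seg()
for uv,X,r in barrels(h,p): print(np.round(uv,1),np.round(B.T@X[:2],4),np.round(r[1],1),round(r[2],1))
cv2.imwrite("pics/c1.png",cv2.resize(im[225:325,170:320],None,fx=5.3,fy=5.3))
E
```

```text
t 2.12 pos [0.388  0.2542 0.0285] nt [0.4159 0.2054] F [-0.98  0.05  0.29] gap 0.0256
X [0.432  0.2582 0.027 ] delta [-0.0441 -0.0014  0.0016]
rot [ 0.05  0.12 -0.02]
[244.3 271.1] [0.4618 0.1144] [23.  17.2] 3.6
[281.5 278.5] [0.454  0.0186] [24.2 18.2] 9.5
```

View pics/c1.png

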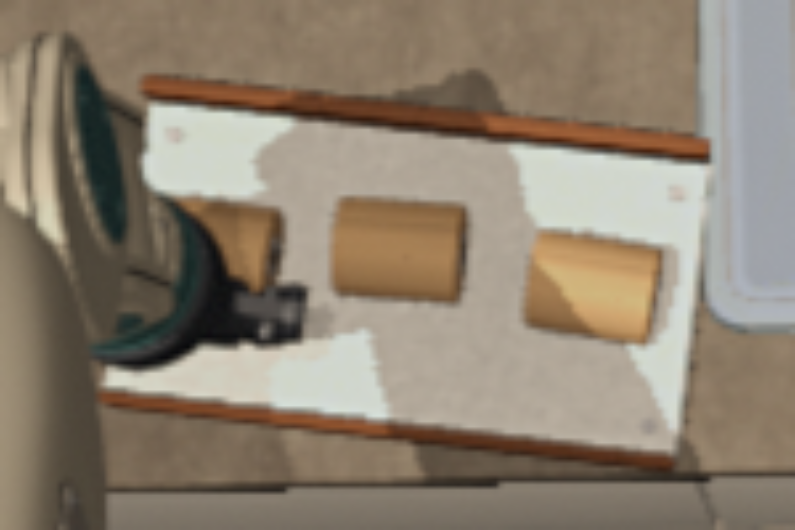

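The crop shows the right finger just behind barrel a's near side at crop (290,310), with b and c undisturbed. I push on.

drive_tool:
  grip: [0.7,0.7,0.7,0.7,0.7,0.7,0.7,0.7,0.7]
  delta_pos:
    - [-0.004,0,0]
    - [-0.009,0,0]
    - [-0.014,0,0]
    - [-0.019,0,0]
    - [-0.024,0,0]
    - [-0.029,0,0]
    - [-0.033,0,0]
    - [-0.036,0,0]
    - [-0.038,0,0]
  rotation:
    - [0,0,0]
    - [0,0,0]
    - [0,0,0]
    - [0,0,0]
    - [0,0,0]
    - [0,0,0]
    - [0,0,0]
    - [0,0,0]
    - [0,0,0]

```text
clock: 2.92
ee_pos: [0.4246, 0.2583, 0.0273]
tool_rot: [[-0.993, -0.121, 0.0], [-0.121, 0.993, 0.0], [-0.0, 0.0, -1.0]]
ft_force: [-2.3, 0.3, 1.6]
finger_gap: 0.0255
gripper_force: 1.4
```

```bash
python3 - <<'E'
from h import *
goto(.465,.204,.027)
E
```

```text
t 2.92 pos [0.4246 0.2583 0.0273] nt [0.4528 0.205 ] F [-2.32  0.32  1.58] gap 0.0255
X [0.4369 0.2588 0.027 ] delta [-0.0122 -0.001   0.0003]
rot [ 0.    0.01 -0.01]
```

drive_tool:
  grip: [0.7,0.7,0.7,0.7]
  delta_pos:
    - [-0.002,0,0]
    - [-0.004,0,0]
    - [-0.006,0,0]
    - [-0.007,0,0]
  rotation:
    - [0,0,0]
    - [0,0,0]
    - [0,0,0]
    - [0,0,0]

```text
clock: 3.25
ee_pos: [0.4315, 0.2592, 0.0274]
tool_rot: [[-0.993, -0.121, 0.001], [-0.121, 0.993, 0.0], [-0.001, 0.0, -1.0]]
ft_force: [-1.7, -0.8, 1.1]
finger_gap: 0.026
gripper_force: 1.1
```

drive_tool:
  grip: [0.7,0.7,0.7]
  delta_pos:
    - [-0.001,0,0]
    - [-0.002,0,0]
    - [-0.003,0,0]
  rotation:
    - [0,0,0]
    - [0,0,0]
    - [0,0,0]

```text
clock: 3.5
ee_pos: [0.4341, 0.2595, 0.0274]
tool_rot: [[-0.993, -0.121, 0.0], [-0.121, 0.993, 0.0], [-0.0, 0.0, -1.0]]
ft_force: [-2.1, -0.3, 1.3]
finger_gap: 0.0257
gripper_force: 1.1
```

drive_tool:
  grip: [0.7,0.7,0.7]
  delta_pos:
    - [-0.001,0,0]
    - [-0.002,0,0]
    - [-0.003,0,0]
  rotation:
    - [0,0,0]
    - [0,0,0]
    - [0,0,0]

```text
clock: 3.75
ee_pos: [0.4354, 0.2595, 0.027]
tool_rot: [[-0.993, -0.121, -0.003], [-0.121, 0.993, -0.0], [0.003, -0.0, -1.0]]
ft_force: [-6.4, -0.5, 5.0]
finger_gap: 0.0255
gripper_force: 3.4
```

drive_tool:
  grip: [0.7,0.7,0.7,0.7,0.7]
  delta_pos:
    - [0.003,0,0]
    - [0.008,0,0]
    - [0.014,0,0]
    - [0.02,0,0]
    - [0.026,0,0]
  rotation:
    - [0,0,0]
    - [0,0,0]
    - [0,0,0]
    - [0,0,0]
    - [0,0,0]

```text
clock: 4.17
ee_pos: [0.4106, 0.2566, 0.0273]
tool_rot: [[-0.993, -0.121, 0.0], [-0.121, 0.993, 0.0], [-0.0, 0.0, -1.0]]
ft_force: [-1.4, -0.7, 0.7]
finger_gap: 0.0256
gripper_force: 0.3
```

drive_tool:
  grip: [0.7,0.7,0.7,0.7,0.7,0.7,0.7,0.7,0.7]
  delta_pos:
    - [0.006,0,0]
    - [0.012,0,0]
    - [0.018,0,0]
    - [0.024,0,0]
    - [0.03,0,0]
    - [0.036,0,0]
    - [0.041,0,0]
    - [0.044,0,0]
    - [0.045,0,0]
  rotation:
    - [0,0,0]
    - [0,0,0]
    - [0,0,0]
    - [0,0,0]
    - [0,0,0]
    - [0,0,0]
    - [0,0,0]
    - [0,0,0]
    - [0,0,0]

```text
clock: 4.92
ee_pos: [0.3659, 0.2511, 0.0273]
tool_rot: [[-0.993, -0.121, -0.0], [-0.121, 0.993, -0.0], [0.0, -0.0, -1.0]]
ft_force: [-1.0, -0.2, 0.9]
finger_gap: 0.0257
gripper_force: 0.0
```

```bash
python3 - <<'E'
from h import *
goto(.406,.1135,.10)
goto(.406,.1135,.027)
im,p,h=seg()
for uv,X,r in barrels(h,p): print(np.round(uv,1),np.round(B.T@X[:2],4),np.round(r[1],1),round(r[2],1))
cv2.imwrite("pics/c2.png",cv2.resize(im[225:325,170:320],None,fx=5.3,fy=5.3))
E
```

```text
t 4.92 pos [0.3659 0.2511 0.0273] nt [0.3936 0.205 ] F [-0.98 -0.22  0.93] gap 0.0257
X [0.3893 0.1618 0.1   ] delta [-0.0124 -0.0915 -0.0727]
rot [-0.01 -0.01  0.01]
t 4.92 pos [0.3659 0.2511 0.0273] nt [0.3936 0.205 ] F [-0.98 -0.22  0.93] gap 0.0257
X [0.3893 0.1618 0.027 ] delta [-0.0124 -0.0915  0.0003]
rot [-0.01 -0.01  0.01]
[210.7 272.9] [0.4473 0.198 ] [22.9 16.5] 8.1
[244.3 271.1] [0.4618 0.1145] [23.1 17.2] 3.6
[281.5 278.6] [0.4536 0.0185] [24.  18.1] 9.5
```

View pics/c2.png

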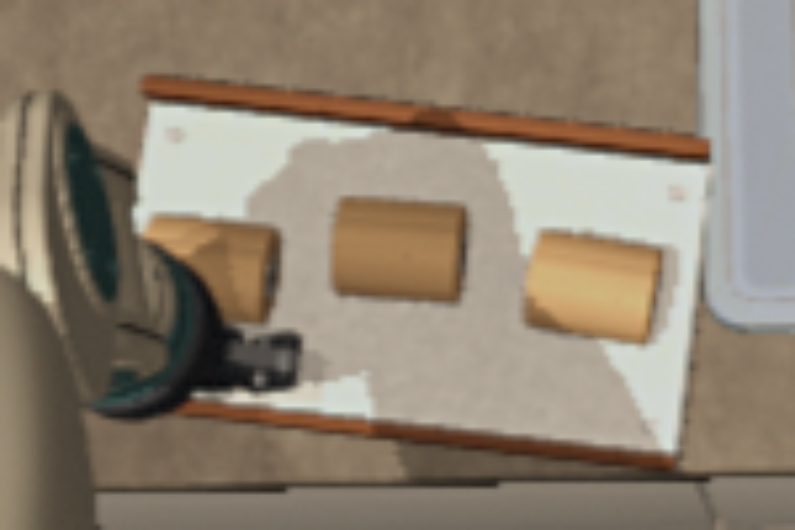

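Barrel a is back at its start, at crop (215,265), after resisting with about 2 N, so a is the lopsided one. Next is b.

drive_tool:
  grip: [0.7,0.7,0.7,0.7,0.7,0.7,0.7,0.7,0.7,0.7,0.7,0.7]
  delta_pos:
    - [0,0,-0.02]
    - [0,0,-0.05]
    - [0,-0.01,-0.065]
    - [-0.004,-0.03,-0.07]
    - [-0.008,-0.055,-0.07]
    - [-0.012,-0.08,-0.07]
    - [-0.012,-0.09,-0.065]
    - [-0.012,-0.0915,-0.045]
    - [-0.012,-0.0915,-0.02]
    - [-0.012,-0.0915,-0.005]
    - [-0.012,-0.0915,0]
    - [-0.012,-0.0915,0]
  rotation:
    - [0,0,0]
    - [0,0,0]
    - [0,0,0]
    - [0,0,0]
    - [0,0,0]
    - [0,0,0]
    - [0,0,0]
    - [0,0,0]
    - [0,0,0]
    - [0,0,0]
    - [0,0,0]
    - [0,0,0]

```text
clock: 5.97
ee_pos: [0.3879, 0.1615, 0.0258]
tool_rot: [[-0.993, -0.121, -0.004], [-0.121, 0.993, -0.001], [0.004, -0.0, -1.0]]
ft_force: [-0.5, -0.5, -0.4]
finger_gap: 0.0255
gripper_force: 0.0
```

```bash
python3 - <<'E'
from h import *
goto(.464,.1135,.027)
E
```

```text
t 5.97 pos [0.3879 0.1615 0.0258] nt [0.4046 0.1134] F [-0.53 -0.51 -0.38] gap 0.0255
X [0.4469 0.1688 0.027 ] delta [-0.0594  0.0001 -0.0014]
rot [-0.02 -0.22 -0.01]
```

drive_tool:
  grip: [0.7,0.7,0.7,0.7,0.7,0.7,0.7,0.7,0.7,0.7,0.7,0.7,0.7,0.7,0.7,0.7,0.7,0.7]
  delta_pos:
    - [-0.004,0,0]
    - [-0.008,0,0]
    - [-0.012,0,0]
    - [-0.015,0,0]
    - [-0.018,0,0]
    - [-0.021,0,0]
    - [-0.024,0,0]
    - [-0.027,0,0]
    - [-0.03,0,0]
    - [-0.033,0,0]
    - [-0.036,0,0]
    - [-0.039,0,0]
    - [-0.042,0,0]
    - [-0.045,0,0]
    - [-0.048,0,0]
    - [-0.051,0,0]
    - [-0.054,0,0]
    - [-0.057,0,0]
  rotation:
    - [0,0,0]
    - [0,0,0]
    - [0,0,0]
    - [0,0,0]
    - [0,0,0]
    - [0,0,0]
    - [0,0,0]
    - [0,0,0]
    - [0,0,0]
    - [0,0,0]
    - [0,0,0]
    - [0,0,0]
    - [0,0,0]
    - [0,0,0]
    - [0,0,0]
    - [0,0,0]
    - [0,0,0]
    - [0,0,0]

```text
clock: 7.47
ee_pos: [0.4459, 0.1688, 0.0272]
tool_rot: [[-0.993, -0.121, -0.001], [-0.121, 0.993, 0.0], [0.001, 0.0, -1.0]]
ft_force: [-2.4, 0.4, 2.4]
finger_gap: 0.0256
gripper_force: 1.2
```

drive_tool:
  grip: [0.7,0.7,0.7]
  delta_pos:
    - [-0.001,0,0]
    - [-0.002,0,0]
    - [-0.003,0,0]
  rotation:
    - [0,0,0]
    - [0,0,0]
    - [0,0,0]

```text
clock: 7.72
ee_pos: [0.4465, 0.1689, 0.0267]
tool_rot: [[-0.993, -0.121, -0.005], [-0.121, 0.993, -0.0], [0.005, 0.0, -1.0]]
ft_force: [-6.4, -0.1, 4.5]
finger_gap: 0.0258
gripper_force: 3.5
```

drive_tool:
  grip: [0.7,0.7,0.7,0.7,0.7,0.7,0.7,0.7,0.7,0.7,0.7]
  delta_pos:
    - [0.001,0,0]
    - [0.002,0,0]
    - [0.004,0,0]
    - [0.008,0,0]
    - [0.014,0,0]
    - [0.022,0,0]
    - [0.032,0,0]
    - [0.042,0,0]
    - [0.052,0,0]
    - [0.06,0,0]
    - [0.062,0,0]
  rotation:
    - [0,0,0]
    - [0,0,0]
    - [0,0,0]
    - [0,0,0]
    - [0,0,0]
    - [0,0,0]
    - [0,0,0]
    - [0,0,0]
    - [0,0,0]
    - [0,0,0]
    - [0,0,0]

```text
clock: 8.63
ee_pos: [0.3848, 0.1611, 0.0269]
tool_rot: [[-0.993, -0.121, -0.002], [-0.121, 0.993, -0.001], [0.002, -0.0, -1.0]]
ft_force: [-0.0, 0.6, -0.4]
finger_gap: 0.0257
gripper_force: 0.0
```

```bash
python3 - <<'E'
from h import *
goto(.403,.0186,.027)
im,p,h=seg()
for uv,X,r in barrels(h,p): print(np.round(uv,1),np.round(B.T@X[:2],4),np.round(r[1],1),round(r[2],1))
E
```

```text
t 8.63 pos [0.3848 0.1611 0.0269] nt [0.4015 0.1134] F [-0.    0.58 -0.4 ] gap 0.0257
X [0.3978 0.0672 0.027 ] delta [-0.0015 -0.0948 -0.0001]
rot [-0.01 -0.13  0.02]
[244.2 251.9] [0.5107 0.1219] [90.4 21.6] 6.2
[281.1 278.3] [0.4544 0.0195] [24.  17.2] 9.0
```

drive_tool:
  grip: [0.7,0.7,0.7,0.7,0.7,0.7,0.7,0.7,0.7,0.7,0.7,0.7]
  delta_pos:
    - [0,0,-0.02]
    - [0,0,-0.05]
    - [0,-0.01,-0.065]
    - [0,-0.03,-0.07]
    - [0,-0.055,-0.07]
    - [0,-0.08,-0.07]
    - [0,-0.093,-0.065]
    - [0,-0.095,-0.045]
    - [0,-0.095,-0.02]
    - [0,-0.095,-0.005]
    - [0,-0.095,0]
    - [0,-0.095,0]
  rotation:
    - [0,0,0]
    - [0,0,0]
    - [0,0,0]
    - [0,0,0]
    - [0,0,0]
    - [0,0,0]
    - [0,0,0]
    - [0,0,0]
    - [0,0,0]
    - [0,0,0]
    - [0,0,0]
    - [0,0,0]

```text
clock: 9.68
ee_pos: [0.3979, 0.0672, 0.0262]
tool_rot: [[-0.993, -0.121, -0.003], [-0.121, 0.993, -0.0], [0.003, 0.0, -1.0]]
ft_force: [-1.3, -0.3, 0.4]
finger_gap: 0.0256
gripper_force: 0.0
```

drive_tool:
  grip: [0.7,0.7,0.7,0.7,0.7,0.7,0.7,0.7,0.7,0.7,0.7,0.7,0.7,0.7,0.7,0.7,0.7,0.7,0.7]
  delta_pos:
    - [-0.004,0,0]
    - [-0.008,0,0]
    - [-0.012,0,0]
    - [-0.015,0,0]
    - [-0.018,0,0]
    - [-0.021,0,0]
    - [-0.024,0,0]
    - [-0.027,0,0]
    - [-0.03,0,0]
    - [-0.033,0,0]
    - [-0.036,0,0]
    - [-0.039,0,0]
    - [-0.042,0,0]
    - [-0.045,0,0]
    - [-0.048,0,0]
    - [-0.051,0,0]
    - [-0.054,0,0]
    - [-0.057,0,0]
    - [-0.059,0,0]
  rotation:
    - [0,0,0]
    - [0,0,0]
    - [0,0,0]
    - [0,0,0]
    - [0,0,0]
    - [0,0,0]
    - [0,0,0]
    - [0,0,0]
    - [0,0,0]
    - [0,0,0]
    - [0,0,0]
    - [0,0,0]
    - [0,0,0]
    - [0,0,0]
    - [0,0,0]
    - [0,0,0]
    - [0,0,0]
    - [0,0,0]
    - [0,0,0]

```text
clock: 11.27
ee_pos: [0.4577, 0.0743, 0.0273]
tool_rot: [[-0.993, -0.121, -0.001], [-0.121, 0.993, -0.0], [0.001, -0.0, -1.0]]
ft_force: [-1.2, -0.7, 0.5]
finger_gap: 0.0254
gripper_force: 0.8
```

drive_tool:
  grip: [0.7,0.7,0.7]
  delta_pos:
    - [-0.001,0,0]
    - [-0.002,0,0]
    - [-0.003,0,0]
  rotation:
    - [0,0,0]
    - [0,0,0]
    - [0,0,0]

```text
clock: 11.52
ee_pos: [0.458, 0.0744, 0.0267]
tool_rot: [[-0.993, -0.121, -0.005], [-0.121, 0.993, -0.001], [0.005, -0.0, -1.0]]
ft_force: [-7.8, -0.9, 5.0]
finger_gap: 0.0256
gripper_force: 3.4
```

```bash
python3 - <<'E'
from h import *
goto(.464,.0186,.027)
E
```

```text
t 11.52 pos [0.458  0.0744 0.0267] nt [0.4637 0.0185] F [-7.77 -0.92  4.97] gap 0.0256
X [0.4584 0.0746 0.027 ] delta [-0.0003  0.0001 -0.0003]
rot [-0.02 -0.28 -0.01]
```

drive_tool:
  grip: [0.7,0.7,0.7,0.7,0.7,0.7,0.7,0.7,0.7,0.5,0.2,0,0,0]
  delta_pos:
    - [0.001,0,0]
    - [0.002,0,0]
    - [0.004,0,0]
    - [0.008,0,0]
    - [0.014,0,0]
    - [0.022,0,0]
    - [0.032,0,0]
    - [0.042,0,-0.01]
    - [0.05,0,-0.03]
    - [0.055,0,-0.06]
    - [0.065,0,-0.1]
    - [0.075,0,-0.14]
    - [0.08,0,-0.16]
    - [0.08,0,-0.16]
  rotation:
    - [0,0,0]
    - [0,0,0]
    - [0,0,0]
    - [0,0,0]
    - [0,0,0]
    - [0,0,0]
    - [0,0,0]
    - [0,0,0]
    - [0,0,0]
    - [0,0,0]
    - [0,0,0]
    - [0,0,0]
    - [0,0,0]
    - [0,0,0]

```text
clock: 12.68
ee_pos: [0.3831, 0.0651, 0.1923]
tool_rot: [[-0.993, -0.121, 0.01], [-0.121, 0.993, 0.0], [-0.01, -0.001, -1.0]]
ft_force: [1.0, 0.6, -0.7]
finger_gap: 0.0838
gripper_force: 0.0
```

```bash
python3 - <<'E'
from h import *
goto(.4413,.204,.12); goto(.4413,.204,.02)
im,p,h=seg()
for uv,X,r in barrels(h,p): print(np.round(uv,1),np.round(B.T@X[:2],4),np.round(r[1],1),round(r[2],1))
cv2.imwrite("pics/c3.png",cv2.resize(im[225:325,170:320],None,fx=5.3,fy=5.3,interpolation=cv2.INTER_CUBIC))
E
```

```text
t 12.68 pos [0.3831 0.0651 0.1923] nt [0.3882 0.0183] F [ 1.    0.57 -0.65] gap 0.0838
X [0.4134 0.2559 0.12  ] delta [-0.0524  0.1858  0.0726]
rot [-0.06  0.56  0.  ]
t 12.68 pos [0.3831 0.0651 0.1923] nt [0.3882 0.0183] F [ 1.    0.57 -0.65] gap 0.0838
X [0.4134 0.2559 0.02  ] delta [-0.0515  0.186   0.1726]
rot [-0.06  0.56  0.  ]
[206. 274.] [0.4432 0.2094] [20.5 18. ] 8.1
[292.1 258.8] [ 0.5071 -0.0016] [21.3 21.6] 6.3
```

View pics/c3.png

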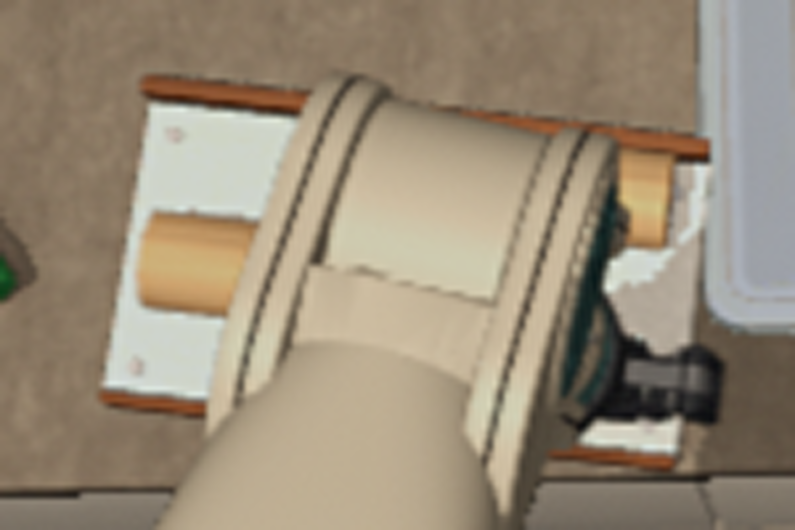

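c lies at the rail at crop (645,195), and a is still at its start at crop (195,262). I move above a, then check b and c before lifting it.

drive_tool:
  grip: [0,0,0,0,0,0,0,0,0]
  delta_pos:
    - [-0.004,0.015,0]
    - [-0.01,0.04,0.005]
    - [-0.02,0.075,0.015]
    - [-0.03,0.11,0.03]
    - [-0.04,0.145,0.045]
    - [-0.048,0.17,0.06]
    - [-0.052,0.182,0.07]
    - [-0.053,0.186,0.0725]
    - [-0.053,0.186,0.0725]
  rotation:
    - [0,0,0]
    - [0,0,0]
    - [0,0,0]
    - [0,0.3,0]
    - [0,0.5,0]
    - [0,0.5,0]
    - [0,0.5,0]
    - [0,0.5,0]
    - [0,0.5,0]

```text
clock: 13.48
ee_pos: [0.4091, 0.2558, 0.1124]
tool_rot: [[-0.992, -0.123, -0.013], [-0.122, 0.992, -0.003], [0.014, -0.002, -1.0]]
ft_force: [-0.4, 0.3, -0.7]
finger_gap: 0.0853
gripper_force: 0.0
```

```bash
python3 - <<'E'
from h import *
goto(.4425,.204,.02)
im,p,h=seg();s=arm.get_image("side")
a=cv2.resize(im[225:325,170:320],(600,400),interpolation=cv2.INTER_CUBIC);b=cv2.resize(s[175:260,225:315],(200,189),interpolation=cv2.INTER_CUBIC)
s2=np.zeros((589,600,3),np.uint8);s2[:400]=a;s2[400:,:200]=b
w=arm.get_image("wrist");s2[400:,220:472]=cv2.resize(w,(252,189))
cv2.imwrite("pics/c4.png",s2)
E
```

```text
t 13.48 pos [0.4091 0.2558 0.1124] nt [0.4371 0.2045] F [-0.4   0.35 -0.73] gap 0.0853
X [0.4146 0.2561 0.02  ] delta [-0.0067 -0.0003  0.0923]
rot [-0.1  -0.78  0.09]
```

View pics/c4.png

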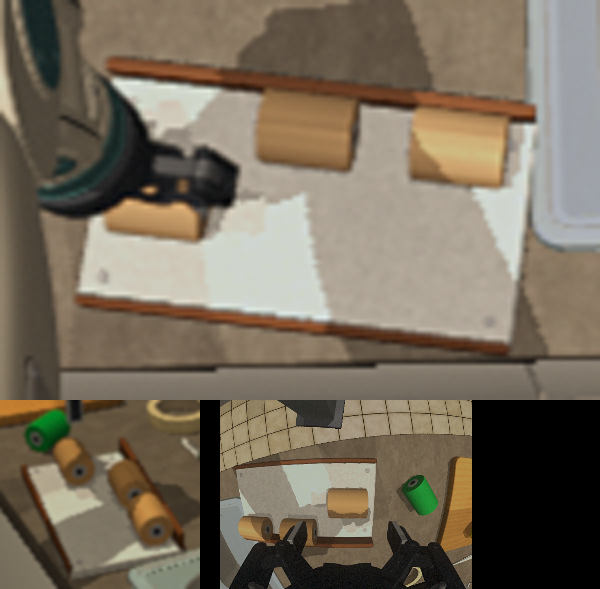

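b and c lie flat and square against the rail at top-view crop (307,130) and (460,145). a lies centred between the open fingers.

drive_tool:
  grip: [0,0,0,0,0]
  delta_pos:
    - [-0.001,0,0.01]
    - [-0.002,0,0.025]
    - [-0.003,0,0.035]
    - [-0.003,0,0.038]
    - [-0.003,0,0.038]
  rotation:
    - [0,-0.5,0]
    - [0,-0.5,0]
    - [0,-0.5,0]
    - [0,-0.5,0]
    - [0,-0.5,0]

```text
clock: 14.05
ee_pos: [0.4132, 0.2555, 0.0762]
tool_rot: [[-0.993, -0.12, -0.002], [-0.12, 0.993, -0.001], [0.002, -0.001, -1.0]]
ft_force: [-0.0, 0.8, -0.1]
finger_gap: 0.0854
gripper_force: 0.0
```

```bash
python3 - <<'E'
from h import *
goto(.4425,.204,.02)
E
```

```text
t 14.05 pos [0.4132 0.2555 0.0762] nt [0.4411 0.2036] F [-0.01  0.8  -0.14] gap 0.0854
X [0.4146 0.2561 0.02  ] delta [-0.0015  0.0004  0.0562]
rot [-0.03 -0.1  -0.07]
```

drive_tool:
  grip: [0,0,0,0,0,0,0,0.15,0.2,0.25,0.3,0.35,0.5,0.5,0.5]
  delta_pos:
    - [-0.001,0,0.01]
    - [-0.001,0,0.025]
    - [-0.001,0,0.04]
    - [-0.001,0,0.05]
    - [-0.001,0,0.055]
    - [-0.001,0,0.056]
    - [-0.001,0,0.056]
    - [-0.001,0,0.056]
    - [-0.001,0,0.056]
    - [-0.001,0,0.056]
    - [-0.001,0,0.056]
    - [-0.001,0,0.056]
    - [-0.001,0,0.056]
    - [-0.001,0,0.056]
    - [-0.001,0,0.056]
  rotation:
    - [0,0,0]
    - [0,0,0]
    - [0,0,0]
    - [0,0,0]
    - [0,0,0]
    - [0,0,0]
    - [0,0,0]
    - [0,0,0]
    - [0,0,0]
    - [0,0,0]
    - [0,0,0]
    - [0,0,0]
    - [0,0,0]
    - [0,0,0]
    - [0,0,0]
  force: 40

```text
clock: 15.3
ee_pos: [0.4155, 0.2567, 0.0215]
tool_rot: [[-0.993, -0.121, 0.001], [-0.121, 0.993, 0.0], [-0.001, -0.0, -1.0]]
ft_force: [-0.7, -1.1, 6.0]
finger_gap: 0.0595
gripper_force: 42.6
```

```bash
python3 - <<'E'
from h import *
goto(.36,.204,.2)
delta([.43,-.05,.2],96.95)
E
```

```text
t 15.3 pos [0.4155 0.2567 0.0215] nt [0.4436 0.2046] F [-0.66 -1.07  5.98] gap 0.0595
X [0.3327 0.2461 0.2   ] delta [ 0.0833 -0.0006 -0.1786]
rot [-0.    0.07 -0.01]
t 15.3 pos [0.4155 0.2567 0.0215] nt [0.4436 0.2046] F [-0.66 -1.07  5.98] gap 0.0595
X [ 0.43 -0.05  0.2 ] delta [ 0.0225 -0.3062 -0.1785]
rot [-0.    0.07 -0.01]
```

drive_tool:
  grip: [0.5,0.5,0.5,0.5,0.5,0.5,0.5,0.5,0.5,0.5,0.5,0.5,0.5,0.5,0.5,0.5,0.5,0.5,0.5,0.5]
  delta_pos:
    - [0,0,-0.005]
    - [0,0,-0.02]
    - [0,0,-0.045]
    - [0.01,0,-0.075]
    - [0.02,0,-0.105]
    - [0.03,-0.01,-0.135]
    - [0.035,-0.025,-0.16]
    - [0.037,-0.045,-0.175]
    - [0.037,-0.07,-0.18]
    - [0.036,-0.095,-0.18]
    - [0.034,-0.12,-0.18]
    - [0.032,-0.145,-0.18]
    - [0.03,-0.17,-0.18]
    - [0.028,-0.195,-0.18]
    - [0.026,-0.22,-0.18]
    - [0.025,-0.245,-0.18]
    - [0.024,-0.27,-0.18]
    - [0.023,-0.29,-0.18]
    - [0.023,-0.302,-0.18]
    - [0.023,-0.306,-0.18]
  rotation:
    - [0,0,0]
    - [0,0,0]
    - [0,0,0]
    - [0,0,0]
    - [0,0,0]
    - [0,0,0]
    - [0,0,0]
    - [0,0,0]
    - [0,0,0]
    - [0,0,0]
    - [0,0,0]
    - [0,0,0]
    - [0,0,0]
    - [0,0,0]
    - [0,0,0]
    - [0,0,0]
    - [0,0,0]
    - [0,0,0]
    - [0,0,0]
    - [0,0,0]

```text
clock: 16.97
ee_pos: [0.4284, -0.0513, 0.1998]
tool_rot: [[-0.993, -0.118, -0.002], [-0.118, 0.993, 0.0], [0.002, 0.0, -1.0]]
ft_force: [-0.3, -0.6, -4.4]
finger_gap: 0.0597
gripper_force: 44.9
```

```bash
python3 - <<'E'
from h import *
delta([.578,-.421,.16],116.2)
im,p,h=seg()
m=cv2.inRange(h,(105,120,60),(125,255,255))
c=max(cv2.findContours(m,cv2.RETR_EXTERNAL,cv2.CHAIN_APPROX_NONE)[0],key=cv2.contourArea)
r=cv2.minAreaRect(np.array([onz(p,q[0],.02)[:2]*1000 for q in c],np.float32));print(r)
E
```

```text
t 16.97 pos [ 0.4284 -0.0513  0.1998] nt [ 0.419  -0.1028] F [-0.33 -0.61 -4.36] gap 0.0597
X [ 0.578 -0.421  0.16 ] delta [-0.1049 -0.3848  0.0395]
rot [  0.04  -0.1  -19.4 ]
((579.4160766601562, -421.81060791015625), (150.7291717529297, 174.19764709472656), 24.543550491333008)
```

drive_tool:
  grip: [0.5,0.5,0.5,0.5,0.5,0.5,0.5,0.5,0.5,0.5,0.5,0.5,0.5,0.5,0.5,0.5,0.5,0.5,0.5]
  delta_pos:
    - [0,-0.01,0]
    - [-0.002,-0.028,0]
    - [-0.005,-0.053,0]
    - [-0.01,-0.08,0]
    - [-0.016,-0.107,0]
    - [-0.022,-0.134,0]
    - [-0.028,-0.161,0]
    - [-0.035,-0.188,0]
    - [-0.042,-0.215,0]
    - [-0.05,-0.242,0]
    - [-0.058,-0.269,0.005]
    - [-0.068,-0.295,0.01]
    - [-0.078,-0.32,0.016]
    - [-0.087,-0.343,0.024]
    - [-0.095,-0.362,0.032]
    - [-0.102,-0.376,0.037]
    - [-0.105,-0.383,0.04]
    - [-0.106,-0.385,0.04]
    - [-0.106,-0.385,0.04]
  rotation:
    - [0,0,0]
    - [0,0,-1]
    - [0,0,-2]
    - [0,0,-3.5]
    - [0,0,-5]
    - [0,0,-6.5]
    - [0,0,-8]
    - [0,0,-9.5]
    - [0,0,-11]
    - [0,0,-12.5]
    - [0,0,-14]
    - [0,0,-15.5]
    - [0,0,-17]
    - [0,0,-18]
    - [0,0,-18]
    - [0,0,-18]
    - [0,0,-18]
    - [0,0,-18]
    - [0,0,-18]

```text
clock: 18.6
ee_pos: [0.5807, -0.4186, 0.16]
tool_rot: [[-0.906, -0.422, -0.001], [-0.422, 0.906, 0.001], [0.001, 0.002, -1.0]]
ft_force: [0.2, 0.9, -3.9]
finger_gap: 0.0595
gripper_force: 45.0
```

```bash
python3 - <<'E'
from h import *
delta([.579,-.422,.013],114.8)
E
```

```text
t 18.6 pos [ 0.5807 -0.4186  0.16  ] nt [ 0.5258 -0.4858] F [ 0.16  0.89 -3.87] gap 0.0595
X [ 0.579 -0.422  0.013] delta [ 0.0029 -0.0026  0.147 ]
rot [ 0.1  -0.03  0.18]
```

drive_tool:
  grip: [0.5,0.5,0.5,0.5,0.5,0.5,0.5,0.5,0.5,0.5,0.5,0.5,0.5]
  delta_pos:
    - [0.001,-0.001,0.01]
    - [0.003,-0.003,0.03]
    - [0.003,-0.003,0.055]
    - [0.003,-0.003,0.08]
    - [0.003,-0.003,0.1]
    - [0.003,-0.003,0.115]
    - [0.003,-0.003,0.125]
    - [0.003,-0.003,0.132]
    - [0.003,-0.003,0.137]
    - [0.003,-0.003,0.14]
    - [0.003,-0.003,0.142]
    - [0.003,-0.003,0.144]
    - [0.003,-0.003,0.144]
  rotation:
    - [0,0,0]
    - [0,0,0]
    - [0,0,0]
    - [0,0,0]
    - [0,0,0]
    - [0,0,0]
    - [0,0,0]
    - [0,0,0]
    - [0,0,0]
    - [0,0,0]
    - [0,0,0]
    - [0,0,0]
    - [0,0,0]

```text
clock: 19.68
ee_pos: [0.5798, -0.4236, 0.0173]
tool_rot: [[-0.907, -0.422, 0.001], [-0.422, 0.907, -0.001], [-0.0, -0.001, -1.0]]
ft_force: [-0.7, 0.3, -4.3]
finger_gap: 0.0593
gripper_force: 45.1
```

drive_tool:
  grip: [0.5,0.5,0.5,0.5,0.5]
  delta_pos:
    - [0,0,0.001]
    - [0,0,0.002]
    - [0,0,0.003]
    - [0,0,0.004]
    - [0,0,0.004]
  rotation:
    - [0,0,0]
    - [0,0,0]
    - [0,0,0]
    - [0,0,0]
    - [0,0,0]

```text
clock: 20.1
ee_pos: [0.5796, -0.4235, 0.0137]
tool_rot: [[-0.907, -0.422, 0.0], [-0.422, 0.907, -0.0], [-0.0, -0.001, -1.0]]
ft_force: [-1.4, 2.0, 1.2]
finger_gap: 0.0598
gripper_force: 45.5
```

drive_tool:
  grip: [0.28,0.26,0.24,0.2,0.15,0.1,0.1,0.1,0.1,0.1,0.1,0.1,0.1,0.1,0.1]
  delta_pos:
    - [0,0,0]
    - [0,0,0]
    - [0,0,0]
    - [0,0,0]
    - [0,0,0]
    - [0,0,0]
    - [0,0,0]
    - [0,0,-0.005]
    - [0,0,-0.015]
    - [0,0,-0.035]
    - [0,0,-0.06]
    - [0.03,0.02,-0.09]
    - [0.06,0.05,-0.12]
    - [0.09,0.08,-0.14]
    - [0.1,0.1,-0.15]
  rotation:
    - [0,0,0]
    - [0,0,0]
    - [0,0,0]
    - [0,0,0]
    - [0,0,0]
    - [0,0,0]
    - [0,0,0]
    - [0,0,0]
    - [0,0,0]
    - [0,0,0]
    - [0,0,0]
    - [0,0,0]
    - [0,0,0]
    - [0,0,0]
    - [0,0,0]

```text
clock: 21.35
ee_pos: [0.4481, -0.3771, 0.1643]
tool_rot: [[-0.907, -0.421, 0.002], [-0.421, 0.907, -0.003], [-0.001, -0.004, -1.0]]
ft_force: [-0.8, -0.1, 0.5]
finger_gap: 0.0769
gripper_force: 0.0
```

drive_tool:
  grip: [0.1,0.1,0.1,0.1,0.1,0.1,0.1,0.1,0.1,0.1,0.1,0.1,0.1,0.1,0.1,0.1,0.1,0.1,0.1,0.1]
  delta_pos:
    - [0,0,0]
    - [0,0,0]
    - [0,0,0]
    - [0,0,0]
    - [0,0,0]
    - [0,0,0]
    - [0,0,0]
    - [0,0,0]
    - [0,0,0]
    - [0,0,0]
    - [0,0,0]
    - [0,0,0]
    - [0,0,0]
    - [0,0,0]
    - [0,0,0]
    - [0,0,0]
    - [0,0,0]
    - [0,0,0]
    - [0,0,0]
    - [0,0,0]
  rotation:
    - [0,0,0]
    - [0,0,0]
    - [0,0,0]
    - [0,0,0]
    - [0,0,0]
    - [0,0,0]
    - [0,0,0]
    - [0,0,0]
    - [0,0,0]
    - [0,0,0]
    - [0,0,0]
    - [0,0,0]
    - [0,0,0]
    - [0,0,0]
    - [0,0,0]
    - [0,0,0]
    - [0,0,0]
    - [0,0,0]
    - [0,0,0]
    - [0,0,0]

```text
clock: 23.02
ee_pos: [0.4487, -0.3761, 0.1616]
tool_rot: [[-0.907, -0.422, 0.0], [-0.422, 0.907, -0.0], [-0.0, -0.0, -1.0]]
ft_force: [-0.4, 0.4, 0.3]
finger_gap: 0.0769
gripper_force: 0.0
```

```bash
python3 - <<'E'
from h import *
im,p,h=seg()
print(arm.get_obs()["clock"])
cv2.imwrite("pics/c5.png",cv2.resize(im[170:330,140:560],(798,304),interpolation=cv2.INTER_CUBIC))
# barrel near edge vs rail: n of barrel orange (V bright) rows
for uv,X,r in barrels(h,p): print(np.round(uv,1),np.round(B.T@X[:2],4))
for uv,X,r in barrels(h,p,(445,520,245,310)): print(np.round(uv,1),np.round(onz(p,uv,.035),4),r)
E
```

```text
23.0667
[262.8 256.1] [0.5053 0.0734]
[485.8 274.6] [ 0.5823 -0.4294  0.035 ] ((485.44232177734375, 274.7115478515625), (17.65045166015625, 24.514516830444336), 78.69007110595703)
```

View pics/c5.png

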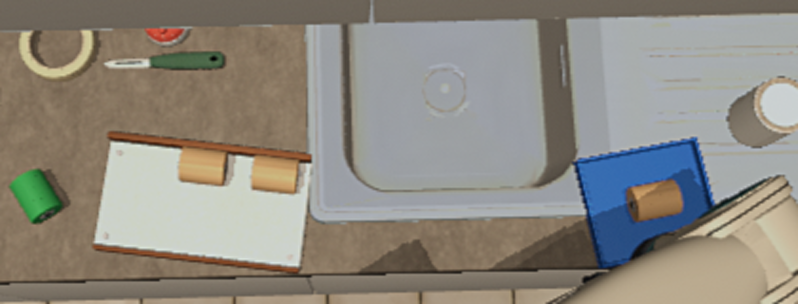

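```bash
python3 - <<'E'
from h import *
im,p,h=seg()
S=h[:,:,1].astype(float)
for n,(u0,u1) in {"b":(236,256),"c":(275,294)}.items():
    P=[]
    for u in range(u0,u1):
        col=S[258:285,u];i=np.where(col>90)[0][-1];f=(col[i]-90)/(col[i]-col[i+1])
        P.append(B.T@onz(p,(u,258+i+f),.043)[:2])
    P=np.array(P);k=np.polyfit(P[:,1],P[:,0],1);print(n,"near edge n",P[:,0].mean().round(4),"skew deg",np.degrees(np.arctan(k[0])).round(2),"std",P[:,0].std().round(4))
print(arm.get_obs()["clock"])
E
```

```text
b near edge n 0.4761 skew deg 0.17 std 0.0002
c near edge n 0.4761 skew deg 0.07 std 0.0002
23.1167
```

Both near edges lie at n = 0.476, exactly 24 mm short of the rail line at 0.500. Both are square to within 0.2°, and the lopsided barrel rests in the tray. I hand the job in.

```bash
python3 -c "
from cell import arm
print(arm.job_done())"
```

```text
the job is handed in; nothing more can be done
None
```

Handed in at about 23 s: the two sound barrels (b and c) lie snug against the rail and square to it, and the lopsided one (a, which rolled back) lies at rest in the blue tray; no verdict was returned.

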